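# Stand the swatch chart on its kickstand

## Robot

A 7-joint arm with a two-finger parallel gripper is mounted at the origin on the work surface. World frame = base frame: x ahead of the robot, y to its left, z up, the work surface at z = 0. Lengths are in m, angles in rad, forces in N, time in s.
With the tool pointing down it reaches from about 0.4 to 0.85 m from the base axis. Payload 4.5 kg.
Tool frame: the origin (TCP) lies between the finger pads; the fingertips stand 11 mm ahead of it and the grasp point (between the pads) lies 8 mm behind it (r.nose_length is the distance from the TCP to the fingertips, in m); z points along the fingers, y is the line along which they close (so a half turn about z gives the same grasp; the last joint's range is limited). The gripper opens to 88 mm and grips with 3 to 60 N. Pads are 18 mm wide; open, the fingers measure 123 mm over their backs; the gripper's body (75 mm by 187 mm) begins 45 mm behind the grasp point.
Start: joints at [1.232, 0.689, -0.195, 1.565, 0.157, 0.902, -0.215], TCP at [0.228, -0.582, 0.25] pointing down, gripper open.
Joint ranges: [-3.01, 3.01], [-0.46, 2.08], [-1.47, 1.51], [0.13, 2.56], [-1, 4.14], [0.04, 2.09], [-2.66, 2.66]. Speed limits (rad/s): [2.57, 2.57, 3.14, 3.14, 3.14, 3.14, 3.14].

## Interface

Orientations are given as a unit quaternion [x, y, z, w].
In Python, from plant import get_state, snapshot, camera_model, r gives the robot as it stands.
- The arm moves only by the shell command python3 -m inch 'ROWS' [FORCE]. ROWS is text: rows parted by semicolons, each of 7 numbers parted by spaces: the opening, from -1 (shut) to 1 (fully open), then the shift along the tool's x, y, z in m, then the turn, a rotation vector about the tool's x, y, z in rad. A call has 1 to 20 rows; each row shifts and turns the commanded pose from where the row before left it, along the tool's axes as they then stand; what a row does not reach is not made up. A row lasts 1/12 s, in which the tool goes at most 41.7 mm and 7.16 degrees, less where a joint would pass 70% of its speed; a pose out of reach is approached as far as the arm can. A call is refused whole if a number of a shift passes 0.0417 or a number of a turn 0.125, either way. A call with a gripper value outside its range is refused whole. The fingers move at their own pace and stop on an object; FORCE is the grip in N (left out, the last holds). Time passes only in rows, so rows that do not move let the fingers close. It gives the time, the measured TCP pose, the force, the opening and the grip force at its end, in the units of the state.
- get_state(): the state, without advancing time (a new reading comes with each control period).
- snapshot(name): name is "side" or "top"; returns (picture, depth): 420x560x3 uint8, red, green, blue; 420x560 float32, m along the optical axis (not along the pixel's ray), 0 where there is no reading.
- camera_model(name): a dict with "intrinsics" (3x3 intrinsics, pixels), "view" (4x4, takes a point from world to camera coordinates). Camera axes: x right, y down, z forward; pixel columns grow to the right and rows downward; lengths in m; the calibration is good to about 2 mm. A picture is of the moment at which its call begins. camera_model takes no time and is no camera call.
- r.finish_job(): hands the job in; it is judged then, once.
The state is a dict: "clock": time; "q": joint angles; "qd": joint speeds; "joint_torque": joint torques, N m; "tool_pos": TCP position; "eef_rot": TCP orientation; "contact_force": force on the tool from outside, world axes, zero at the start; "moment": the same for the moment, N m; "opening": opening from 0.0 (shut) to 1.0 (fully open); "finger_force": force on a finger pad.
Only numpy, scipy, OpenCV 4.12 (cv2) and the standard library are available. Lean on these libraries where they do the work, as an engineer would, in place of code of your own. Each camera call takes 0.05 s, during which the arm holds its last target. There are 200 camera calls.

## Task

Two white swatch boards lie face-in on sloped rests; the swatch chart is the one with a folded kickstand leg on its back. Unfold the chart's leg all the way to its stop, then take the chart off its rest and stand it upright on the square grey mat, about in the middle, on its lower edge and the unfolded leg. It may face any way; let it stand by itself.

Things in the scene. Friction and masses are not known exactly. Their poses are not given: they have to be found in the camera images.
- chart: White board 130 mm wide (y), 110 high (z), 12 thick (x = 0 to 12), 0.5 kg, leg on its back. Origin: middle of lower edge in the face plane; z up the board, x out of the back. Starts loose, face-in on a sloped rest, z leaning 30 deg to -x (about towards the robot), lower edge 16 mm up in a groove 4 mm deep. Its twin has no leg. Stood on its leg, z leans 18 deg to +x and the foot is 64 mm behind the edge.
- tongue (a point): Centre of the chart's grip tongue, which stands up in the middle of the panel's top edge: 36 mm wide (y, pinch across this), 12 mm thick, from z = 110 to 155 mm. This point is at x = 6, y = 0, z = 133 mm of the chart and shares its axes. The rest ends at z = 85 mm, so there is free room all round the tongue.
- leg (a joint): Leg hinge, rad: 0 folded flat on the back, 0.628 (36 deg) fully unfolded at its stop. Axis parallel to the chart's y through x = 16, z = 100 mm. The leg, a 12 mm wide bar, hangs from it 94 mm down to the middle of its foot bar (52 mm wide, radius 4 mm); the foot swings out to +x. Friction (about 0.5 N at the lug) keeps it where it is left. Pull it round its arc, turning with it.
- pull_tab (a point): Grip point on the lug that pulls the leg open. The lug is 10 mm wide (y, pinch across this), 16 mm along the leg, and stands 32 mm straight out of the leg bar. This point is 8 mm short of its outer end, 70 mm down the leg from the hinge and 27 mm out from the hinge axis; folded, at x = 43, z = 30 mm of the chart. Axes: x out along the lug, z up the leg.
- mat: Grey square mat fixed flat on the table, 180 x 180 mm, 3 mm thick. Origin: centre of its underside, at table height; z up, x and y along its edges.

How it is judged:
By the outcome, as a careful person would: the job done as asked, in the order asked, and still so for the second after the job is handed in, with the robot touching nothing.
It also fails if it takes over 48 s, if anything falls off the work surface, if the arm or the gripper's body presses on something with over 40 N, if the wrist force passes 120 N, or if a joint passes its speed limit or range.

## Working session

There is one attempt and no reset: what is moved stays moved. The work goes in short steps, Python scripts to look and compute and a shell command to move; the robot and the scene stay as the last step left them, time stands still between calls to the robot, and variables do not carry over. Pictures are saved under pics/ and viewed, at most 10 in all, crops included, and the job is handed in when it is done.

```bash
ls; mkdir -p pics; python3 - <<'E'
from plant import get_state,snapshot,camera_model,r
import cv2,numpy as np
for n in("side","top"):
    p,d=snapshot(n); cv2.imwrite(f"pics/{n}0.png",p[:,:,::-1]); np.savez(f"{n}0.npz",p=p,d=d)
    print(n,camera_model(n))
print(get_state())
E
```

```text
pics
side {'intrinsics': array([[530.5844244 ,   0.        , 289.56164082],
       [  0.        , 530.5844244 , 212.79844145],
       [  0.        ,   0.        ,   1.        ]]), 'view': array([[ 0.69876117, -0.71533827, -0.00489795, -0.41657288],
       [-0.51935679, -0.50258907, -0.69113873,  0.39758952],
       [ 0.49193633,  0.48548469, -0.72270552,  0.6694027 ],
       [ 0.        ,  0.        ,  0.        ,  1.        ]])}
top {'intrinsics': array([[502.81736854,   0.        , 274.56777998],
       [  0.        , 502.81736854, 205.42849468],
       [  0.        ,   0.        ,   1.        ]]), 'view': array([[-0.10452952, -0.99450402, -0.00594388,  0.05170359],
       [-0.96718477,  0.1030461 , -0.23223937,  0.60482222],
       [ 0.23157548, -0.01852704, -0.9726405 ,  0.81808628],
       [ 0.        ,  0.        ,  0.        ,  1.        ]])}
{'clock': 0.1, 'q': array([ 1.23180934,  0.68993623, -0.1945109 ,  1.56620904,  0.1573249 ,
        0.90253673, -0.21511112]), 'qd': array([-7.49373656e-04, -2.75761818e-03, -5.65752276e-04, -2.36843707e-03,
       -1.10921641e-03, -8.84212495e-05, -5.95007554e-04]), 'joint_torque': array([-3.24499269e-03, -5.28503180e+01, -1.27177835e+00, -1.53837723e+01,
       -5.26391412e-02,  2.00456925e-03,  4.72947147e-05]), 'tool_pos': array([ 0.22738162, -0.58158142,  0.24897573]), 'eef_rot': array([ 9.82672152e-01,  1.85350272e-01, -2.29816242e-04, -8.16400791e-04]), 'contact_force': array([0.755632  , 0.13151566, 0.7197684 ]), 'moment': array([0.03512699, 0.01674484, 0.03214638]), 'finger_force': 0.0, 'opening': 0.9994464223233921}
```

View pics/side0.png

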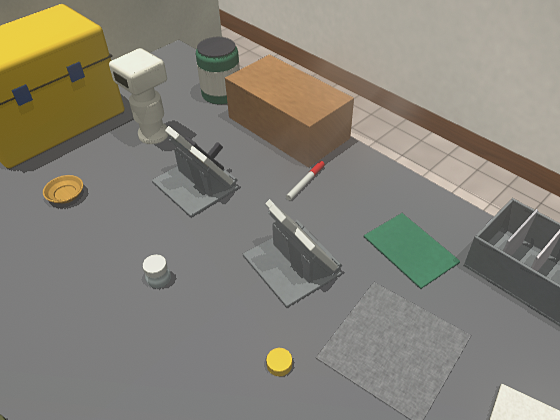

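View pics/top0.png

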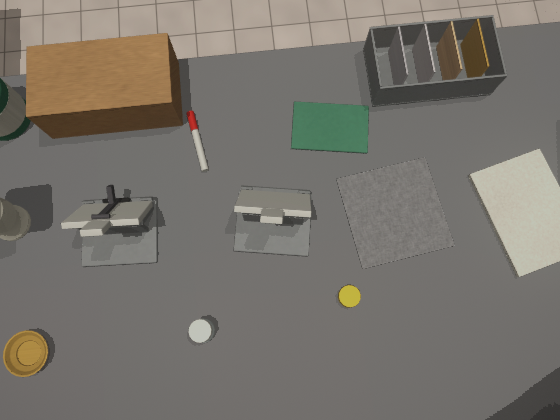

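The chart with the black leg and lug is at top (110,215) / side (205,165). The legless twin is at top (273,215), and the mat is at top (395,212). Next I'll zoom in and get 3D positions.

```bash
cat > h.py <<'E'
import numpy as np,cv2
from plant import get_state,snapshot,camera_model,r
from scipy.spatial.transform import Rotation as R
def cloud(n,d):
    c=camera_model(n);K=c["intrinsics"];V=c["view"]
    v,u=np.mgrid[:d.shape[0],:d.shape[1]]
    P=np.stack([(u-K[0,2])/K[0,0]*d,(v-K[1,2])/K[1,1]*d,d],-1)
    return (P-V[:3,3])@V[:3,:3]
E
python3 - <<'E'
from h import *
a=np.load("top0.npz");b=np.load("side0.npz")
A=cv2.resize(a["p"][170:280,50:170],None,fx=3.3,fy=5,interpolation=2);B=cv2.resize(b["p"][115:225,140:250],None,fx=3.6,fy=5,interpolation=2)
cv2.imwrite("pics/zoom.png",np.hstack([A,B])[:,:,::-1]); print(A.shape,B.shape)
T=cloud("top",a["d"]);S=cloud("side",b["d"])
for u,v in [(112,188),(113,195),(97,230),(85,233),(130,208),(70,220),(130,225),(85,210),(82,263),(156,263)]: print("top",u,v,T[v,u].round(4))
for u,v in [(218,147),(170,130),(200,155),(185,205)]: print("side",u,v,S[v,u].round(4))
# mat
m=(abs(T[...,2]-.003)<.006)&(a["p"].std(-1)<6)&(a["p"].mean(-1)>88)
m[:, :320]=0;m[:,460:]=0;m[:150]=0;m[275:]=0
c=max(cv2.findContours(m.astype(np.uint8),0,2)[0],key=cv2.contourArea)
h=np.zeros(m.shape,np.uint8);cv2.drawContours(h,[c],-1,1,-1)
xy=T[h>0][:,:2].astype(np.float32);print("mat",cv2.minAreaRect(xy),xy.mean(0),T[h>0][:,2].mean())
E
```

```text
(550, 396, 3) (550, 396, 3)
top 112 188 [0.6705 0.2743 0.0682]
top 113 195 [0.659  0.2747 0.0624]
top 97 230 [0.5771 0.2732 0.1544]
top 85 233 [0.5748 0.2931 0.1522]
top 130 208 [0.6314 0.2449 0.0635]
top 70 220 [0.6089 0.333  0.1109]
top 130 225 [0.5952 0.2397 0.0864]
top 85 210 [0.6368 0.3258 0.0614]
top 82 263 [0.5506 0.3523 0.0089]
top 156 263 [ 0.5379  0.2186 -0.0026]
side 218 147 [0.67   0.2764 0.0656]
side 170 130 [0.5753 0.2871 0.1554]
side 200 155 [0.595  0.2319 0.1158]
side 185 205 [0.5479 0.2419 0.0099]
mat ((0.5490303039550781, -0.19087722897529602), (0.3278347849845886, 0.36408698558807373), 79.19872283935547) [ 0.58710945 -0.22925144] 0.005595416610871384
```

View pics/zoom.png

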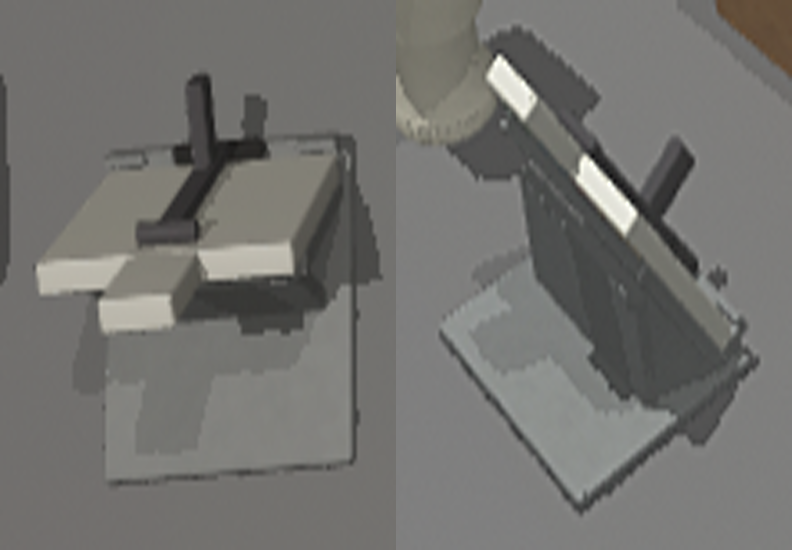

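```bash
cat > fit.py <<'E'
from h import *
from scipy.optimize import least_squares
# boxes: centre, half size in chart frame
BX=[((.006,0,.055),(.006,.065,.055)),((.006,0,.1325),(.006,.018,.0225))]
def legbx(t):
    # leg frame: origin hinge; x out, z up
    return [((0,0,-.047),(.004,.006,.047)),((.019,0,-.070),(.016,.005,.008)),((0,0,-.094),(.004,.026,.004))]
def sdf(P,bx):
    D=[]
    for c,h in bx:
        q=abs(P-np.array(c))-h
        D.append(np.linalg.norm(np.maximum(q,0),axis=1)+np.minimum(q.max(1),0))
    return np.min(D,0)
def chartR(yaw,tilt): return R.from_euler('z',yaw)*R.from_euler('y',tilt)   # tilt<0 leans z to -x
def dist(p,P,t):
    L=chartR(p[3],p[4]).inv().apply(P-p[:3])
    H=R.from_euler('y',-t).inv().apply(L-np.array([.016,0,.1]))
    return np.minimum(sdf(L,BX),sdf(H,legbx(t)))
def fit(P,p0,t=0,leg=False,w=.01):
    p0=np.array(p0,float); x=np.r_[p0,t]
    f=lambda x:np.r_[dist(x,P,x[5] if leg else t)/.002,(x[4]-p0[4])/w,(x[5]-t)/.5]
    s=least_squares(f,x,loss='soft_l1'); d=dist(s.x,P,s.x[5]); return s.x,np.median(abs(d)),d
E
python3 - <<'E'
from fit import *
a=np.load("top0.npz");b=np.load("side0.npz")
T=cloud("top",a["d"]);S=cloud("side",b["d"])
p=np.array([.643,.27,.016,-.15,-np.pi/6])
out=[]
for nm,C in(("top",T),("side",S),("both",None)):
    P=C.reshape(-1,3) if C is not None else np.r_[T.reshape(-1,3),S.reshape(-1,3)]
    for k,g in enumerate((.012,.007,.005)):
        if k==0: q=p
        L=chartR(q[3],q[4]).inv().apply(P-q[:3])
        m=(abs(dist(q,P,0))<g)&((L[:,0]>.004)|(L[:,2]>.09))
        x,md,_=fit(P[m],p if k==0 else np.r_[q[:4],p[4]],0); q=x[:5]
    print(nm,m.sum(),x.round(4),md)
K=camera_model("top")["intrinsics"];V=camera_model("top")["view"]
g=a["p"].mean(-1).astype(np.float32)
loc=cv2.GaussianBlur(abs(g-cv2.GaussianBlur(g,(0,0),2)),(0,0),2)
m=(loc>1.2)&(loc<8)
m=cv2.morphologyEx(m.astype(np.uint8),cv2.MORPH_OPEN,np.ones((9,9)))
h=np.zeros_like(m);h[155:272,332:458]=m[155:272,332:458]
ys,xs=np.nonzero(h);print("rect px",cv2.minAreaRect(np.c_[xs,ys].astype(np.float32)),h.sum())
def onz(u,v,z):
    d=V[:3,:3].T@np.linalg.solve(K,[u,v,1]);o=-V[:3,:3].T@V[:3,3];return o+d*(z-o[2])/d[2]
C=np.array([onz(u,v,.003) for u,v in[(337,180),(425,160),(452,240),(361,266)]]);print(C.round(3),C.mean(0))
E
```

```text
top 2366 [ 0.6469  0.2804  0.0165 -0.0493 -0.5287  0.    ] 0.00046937099314620263
side 800 [ 0.6503  0.2792  0.0187 -0.0514 -0.545   0.    ] 0.000815888635158836
both 3200 [ 0.647   0.2798  0.0167 -0.0487 -0.5302  0.    ] 0.0006131023820433595
rect px ((394.52276611328125, 212.01312255859375), (101.90960693359375, 103.80370330810547), 74.93151092529297) 10007
[[ 0.661 -0.139  0.003]
 [ 0.683 -0.314  0.003]
 [ 0.522 -0.337  0.003]
 [ 0.491 -0.161  0.003]] [ 0.58908356 -0.23773064  0.003     ]
```

```bash
cat > mv.py <<'E'
from h import *
def tgt(pg,yaw,tilt):
    """grasp point pg; tool z tilts: tilt>0 => tool points towards -x(chart yaw frame); returns TCP pos, R"""
    z=np.array([-np.sin(tilt),0,-np.cos(tilt)]);y=np.array([0,-1.,0]);x=np.cross(y,z)
    M=R.from_euler('z',yaw)*R.from_matrix(np.c_[x,y,z]); return np.array(pg)+.008*M.as_matrix()[:,2],M
def rows(t,M,n,p0=None,M0=None):
    s=get_state()
    if p0 is None: p0,M0=s["tool_pos"],R.from_quat(s["eef_rot"])
    a=[M]
    for c in (M*R.from_rotvec([0,0,np.pi]),): a.append(c)
    M=min(a,key=lambda m:(M0.inv()*m).magnitude())
    w=(M0.inv()*M).as_rotvec()/n; S=sum(R.from_rotvec(w*k).as_matrix() for k in range(n))
    v=np.linalg.solve(S,M0.inv().apply(t-p0)); print(n,"rows v",v.round(4),"w",w.round(4)); return t,M
def c2w(p,c,t=None): return np.array(c[:3])+(R.from_euler('z',c[3])*R.from_euler('y',c[4])).apply(p)
C0=[.647,.280,.0167,-.049,-.527]
E
python3 - <<'E'
from mv import *
a=np.load("top0.npz");T=cloud("top",a["d"]);S=cloud("side",np.load("side0.npz")["d"])
for C in (T,S):
  P=C.reshape(-1,3);
  for n,m in(("box",(P[:,0]>.70)&(P[:,1]>.05)&(P[:,1]<.38)&(P[:,2]>.03)),("pend",(P[:,1]>.38)&(P[:,0]<.72)&(P[:,2]>.03))):
    print(n,np.percentile(P[m],[1,50,99],axis=0).round(3).tolist())
g=c2w([.043,0,.030],C0);print("lug",g)
back=lambda t,M,d:(t-d*M.as_matrix()[:,2])
t,M=tgt(g,C0[3],np.radians(25)); pre=back(t,M,.11)
print("pre",pre)
rows(pre,M,38)
rows(t,M,6,pre,M)
print([x for x in dir(r) if x[0]!='_'])
E
```

```text
box [[0.804, 0.151, 0.033], [0.856, 0.261, 0.11], [0.943, 0.378, 0.114]]
pend [[0.611, 0.451, 0.031], [0.635, 0.456, 0.074], [0.668, 0.477, 0.102]]
box [[0.804, 0.148, 0.032], [0.843, 0.232, 0.109], [0.943, 0.377, 0.114]]
pend [[0.372, 0.442, 0.033], [0.551, 0.605, 0.155], [0.688, 1.177, 0.222]]
lug [0.66905097 0.27891864 0.06425613]
pre [0.7121063  0.27680724 0.15669952]
38 rows v [ 0.0168 -0.0202 -0.0008] w [ 0.0024 -0.0113  0.0109]
6 rows v [0.     0.     0.0183] w [0. 0. 0.]
['Unreachable', 'finish_job', 'nose_length']
```

```bash
python3 - <<'E'
from mv import *
g=c2w([.043,0,.030],C0);t,M=tgt(g,C0[3],np.radians(25)); pre=t-.15*M.as_matrix()[:,2]
print(pre);rows(pre,M,38)
E
```

```text
[0.72899074 0.27597924 0.19295183]
38 rows v [ 0.017  -0.0201 -0.0018] w [ 0.0024 -0.0113  0.0109]
```

```bash
W='1 0.017 -0.0201 -0.0018 0.0024 -0.0113 0.0109'; python3 -m inch '1 0.017 -0.0201 -0.0018 0.0024 -0.0113 0.0109; 1 0.017 -0.0201 -0.0018 0.0024 -0.0113 0.0109; 1 0.017 -0.0201 -0.0018 0.0024 -0.0113 0.0109; 1 0.017 -0.0201 -0.0018 0.0024 -0.0113 0.0109; 1 0.017 -0.0201 -0.0018 0.0024 -0.0113 0.0109; 1 0.017 -0.0201 -0.0018 0.0024 -0.0113 0.0109; 1 0.017 -0.0201 -0.0018 0.0024 -0.0113 0.0109; 1 0.017 -0.0201 -0.0018 0.0024 -0.0113 0.0109; 1 0.017 -0.0201 -0.0018 0.0024 -0.0113 0.0109; 1 0.017 -0.0201 -0.0018 0.0024 -0.0113 0.0109; 1 0.017 -0.0201 -0.0018 0.0024 -0.0113 0.0109; 1 0.017 -0.0201 -0.0018 0.0024 -0.0113 0.0109; 1 0.017 -0.0201 -0.0018 0.0024 -0.0113 0.0109; 1 0.017 -0.0201 -0.0018 0.0024 -0.0113 0.0109; 1 0.017 -0.0201 -0.0018 0.0024 -0.0113 0.0109; 1 0.017 -0.0201 -0.0018 0.0024 -0.0113 0.0109; 1 0.017 -0.0201 -0.0018 0.0024 -0.0113 0.0109; 1 0.017 -0.0201 -0.0018 0.0024 -0.0113 0.0109; 1 0.017 -0.0201 -0.0018 0.0024 -0.0113 0.0109' 8
```

```text
clock: 1.68
tool_pos: [0.4365, -0.1263, 0.256]
eef_rot: [0.991, 0.082, -0.11, -0.002]
contact_force: [-0.0, -0.1, -0.5]
opening: 1.003
finger_force: 0.0
```

```bash
python3 -m inch '1 0.017 -0.0201 -0.0018 0.0024 -0.0113 0.0109; 1 0.017 -0.0201 -0.0018 0.0024 -0.0113 0.0109; 1 0.017 -0.0201 -0.0018 0.0024 -0.0113 0.0109; 1 0.017 -0.0201 -0.0018 0.0024 -0.0113 0.0109; 1 0.017 -0.0201 -0.0018 0.0024 -0.0113 0.0109; 1 0.017 -0.0201 -0.0018 0.0024 -0.0113 0.0109; 1 0.017 -0.0201 -0.0018 0.0024 -0.0113 0.0109; 1 0.017 -0.0201 -0.0018 0.0024 -0.0113 0.0109; 1 0.017 -0.0201 -0.0018 0.0024 -0.0113 0.0109; 1 0.017 -0.0201 -0.0018 0.0024 -0.0113 0.0109; 1 0.017 -0.0201 -0.0018 0.0024 -0.0113 0.0109; 1 0.017 -0.0201 -0.0018 0.0024 -0.0113 0.0109; 1 0.017 -0.0201 -0.0018 0.0024 -0.0113 0.0109; 1 0.017 -0.0201 -0.0018 0.0024 -0.0113 0.0109; 1 0.017 -0.0201 -0.0018 0.0024 -0.0113 0.0109; 1 0.017 -0.0201 -0.0018 0.0024 -0.0113 0.0109; 1 0.017 -0.0201 -0.0018 0.0024 -0.0113 0.0109; 1 0.017 -0.0201 -0.0018 0.0024 -0.0113 0.0109; 1 0.017 -0.0201 -0.0018 0.0024 -0.0113 0.0109; 0 0 0 0 0 0 0' 8
python3 - <<'E'
from mv import *
g=c2w([.043,0,.030],C0);t,M=tgt(g,C0[3],np.radians(25)); pre=t-.15*M.as_matrix()[:,2]
print(get_state()["q"].round(2));rows(t,M,10)
E
```

```text
clock: 3.35
tool_pos: [0.7212, 0.267, 0.1886]
eef_rot: [0.976, -0.021, -0.215, -0.006]
contact_force: [-0.6, 0.8, -2.3]
opening: 0.95
finger_force: 0.0
[-0.34  1.32 -0.04  0.27 -0.14  1.94 -2.  ]
10 rows v [ 0.0005 -0.0009  0.0143] w [ 0.0001 -0.0003  0.0006]
```

```bash
python3 -m inch '0 0.0005 -0.0009 0.0143 0 0 0; 0 0.0005 -0.0009 0.0143 0 0 0; 0 0.0005 -0.0009 0.0143 0 0 0; 0 0.0005 -0.0009 0.0143 0 0 0.003; 0 0.0005 -0.0009 0.0143 0 0 0.003; 0 0.0005 -0.0009 0.0143 0 0 0; 0 0.0005 -0.0009 0.0143 0 0 0; 0 0.0005 -0.0009 0.0143 0 0 0; 0 0.0005 -0.0009 0.0143 0 0 0; 0 0 0 0 0 0 0' 8
python3 - <<'E'
from mv import *
g=c2w([.043,0,.030],C0);t,M=tgt(g,C0[3],np.radians(25))
print(get_state()["q"].round(2),t,M.as_quat());rows(t,M,1)
for n in("side","top"):
    p,d=snapshot(n); np.savez(f"{n}1.npz",p=p,d=d)
    c=(slice(100,230),slice(120,270)) if n=="side" else (slice(140,270),slice(50,200))
    x=cv2.resize(p[c],None,fx=2.6,fy=3.5,interpolation=2); X=x if n=="side" else np.hstack([X,x])
cv2.imwrite("pics/lug.png",X[:,:,::-1])
E
```

```text
clock: 4.18
tool_pos: [0.6685, 0.2735, 0.0748]
eef_rot: [0.976, -0.025, -0.216, -0.004]
contact_force: [-0.4, 0.2, -0.2]
opening: 0.501
finger_force: 0.0
[-0.36  1.26 -0.06  0.78 -0.12  1.5  -1.98] [0.66567408 0.27908424 0.05700567] [ 0.97600301 -0.02391686 -0.21637466 -0.00530224]
1 rows v [ 0.0047 -0.0055  0.0175] w [ 0.003  -0.0001 -0.002 ]
```

View pics/lug.png

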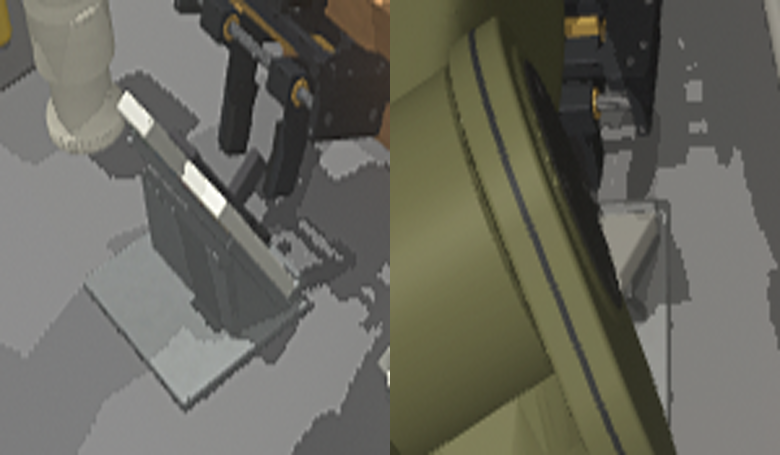

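The side crop shows the lug (about (240,175)) between the open fingers ((235,130) and (285,175)). I'll go in the last 17 mm and close.

```bash
python3 -m inch '0 0.0024 -0.002 0.0088 0 0 0; 0 0.0023 -0.002 0.0087 0 0 0; 0 0 0 0 0 0 0; -1 0 0 0 0 0 0; -1 0 0 0 0 0 0; -1 0 0 0 0 0 0; -1 0 0 0 0 0 0; -1 0 0 0 0 0 0; -1 0 0 0 0 0 0' 8
python3 - <<'E'
from mv import *
# arc: hinge in world, rotate grasp about chart y by -0.628
s=get_state();p=s["tool_pos"];M=R.from_quat(s["eef_rot"])
h=c2w([.016,0,.100],C0);ax=R.from_euler('z',C0[3]).apply([0,1,0])
Rt=R.from_rotvec(-ax*.628);print(p,h,ax, (M.inv().apply(ax)).round(3))
t=h+Rt.apply(p-h);print("end",t);rows(t,Rt*M,14)
E
```

```text
clock: 5.03
tool_pos: [0.6695, 0.2787, 0.0591]
eef_rot: [0.977, -0.025, -0.213, -0.005]
contact_force: [0.2, -0.3, 0.8]
opening: 0.112
finger_force: 8.0
[0.66948499 0.27867077 0.05908095] [0.61057862 0.28178608 0.11117906] [0.04898039 0.99879974 0.        ] [-0.002 -1.    -0.   ]
end [0.68881612 0.27772278 0.10367828]
14 rows v [ 0.0009 -0.     -0.0034] w [0.0001 0.0449 0.    ]
```

```bash
python3 -m inch '-1 0.0007 0 -0.0026 0 0.035 0; -1 0.0007 0 -0.0026 0 0.035 0; -1 0.0007 0 -0.0026 0 0.035 0; -1 0.0007 0 -0.0026 0 0.035 0; -1 0.0007 0 -0.0026 0 0.035 0; -1 0.0007 0 -0.0026 0 0.035 0; -1 0.0007 0 -0.0026 0 0.035 0; -1 0.0007 0 -0.0026 0 0.035 0; -1 0.0007 0 -0.0026 0 0.035 0; -1 0.0007 0 -0.0026 0 0.035 0; -1 0.0007 0 -0.0026 0 0.035 0; -1 0.0007 0 -0.0026 0 0.035 0; -1 0.0007 0 -0.0026 0 0.035 0; -1 0.0007 0 -0.0026 0 0.035 0; -1 0.0007 0 -0.0026 0 0.035 0' 10;  python3 -m inch '-1 0.0007 0 -0.0026 0 0.035 0; -1 0.0007 0 -0.0026 0 0.035 0; -1 0.0007 0 -0.0026 0 0.035 0; -1 0 0 0 0 0 0'
python3 - <<'E'
from mv import *
s=get_state();M=R.from_quat(s["eef_rot"]).as_matrix();g=s["tool_pos"]-.008*M[:,2]
L=(R.from_euler('z',C0[3])*R.from_euler('y',C0[4])).inv().apply(g-C0[:3]);print(L,np.degrees(np.arctan2(L[0]-.016,.1-L[2])-np.arctan2(27,70)),np.hypot(L[0]-.016,.1-L[2]))
for n in("side","top"):
    p,d=snapshot(n); np.savez(f"{n}2.npz",p=p,d=d)
    c=(slice(100,230),slice(120,270)) if n=="side" else (slice(140,270),slice(50,200))
    x=cv2.resize(p[c],None,fx=2.6,fy=3.5,interpolation=2); X=x if n=="side" else np.hstack([X,x])
cv2.imwrite("pics/open.png",X[:,:,::-1])
E
```

```text
clock: 6.28
tool_pos: [0.6873, 0.2776, 0.0953]
eef_rot: [0.998, -0.025, 0.049, 0.002]
contact_force: [1.3, -0.4, -1.5]
opening: 0.112
finger_force: 10.0
clock: 6.62
tool_pos: [0.688, 0.278, 0.1038]
eef_rot: [0.995, -0.025, 0.101, 0.003]
contact_force: [2.5, -0.2, -0.9]
opening: 0.118
finger_force: 10.0
[ 8.18653969e-02 -1.19099323e-05  6.22148249e-02] 39.06594727537214 0.07593398424163002
```

View pics/open.png

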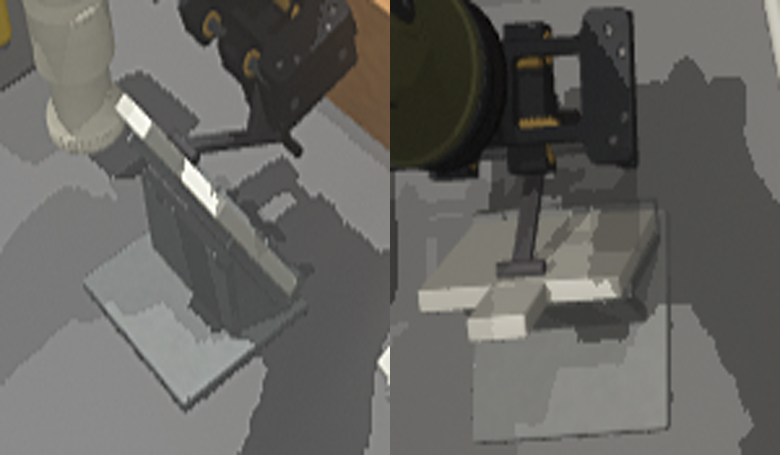

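The leg is swung out (side crop, bar from (190,150) to foot (295,150)) and the board is still seated. I'll pull slightly further and use the force to confirm the stop.

```bash
python3 -m inch '-1 0.0007 0 -0.0026 0 0.035 0; -1 0 0 0 0 0 0';python3 -m inch '-1 0.0007 0 -0.0026 0 0.035 0; -1 0 0 0 0 0 0'
```

```text
clock: 6.88
tool_pos: [0.6878, 0.2778, 0.1053]
eef_rot: [0.993, -0.025, 0.117, 0.004]
contact_force: [1.7, -0.5, -2.8]
opening: 0.111
finger_force: 10.0
clock: 7.05
tool_pos: [0.687, 0.2775, 0.1067]
eef_rot: [0.991, -0.025, 0.134, 0.005]
contact_force: [3.6, 0.7, -8.2]
opening: 0.112
finger_force: 10.0
```

The force jumped to about 8 N with no motion, so the leg is at its stop. Next: release, back off and look.

```bash
python3 -m inch '-0.3 0 0 0 0 0 0; 0 0 0 0 0 0 0; 0 0 0 0 0 0 0; 0 0 0 -0.015 0 0 0; 0 0 0 -0.03 0 0 0; 0 0 0 -0.04 0 0 0; 0 0 0 -0.04 0 0 0; 0.3 0 0 -0.04 0 0 0; 0.3 0 0 -0.04 0 0 0; 0.3 0 0 0 0 0 0'
cat > look.py <<'E'
from fit import *
import sys
def look(k,p,t,leg=True,keep=lambda L,t:(L[:,0]>.004)|(L[:,2]>.09),w=.02,gates=(.015,.008,.005)):
    CL=[];Q=[]
    for n in("top","side"):
        pc,d=snapshot(n);np.savez(f"{n}{k}.npz",p=pc,d=d);CL.append(cloud(n,d)[d>0])
    p=np.array(p,float)
    for nm,P in(("both",np.vstack(CL)),("top",CL[0]),("side",CL[1])):
        q,tt=p,t
        for g in gates:
            L=chartR(q[3],q[4]).inv().apply(P-q[:3])
            m=(abs(dist(q,P,tt))<g)&keep(L,tt)
            x,md,_=fit(P[m],q,tt,leg,w); q,tt=x[:5],x[5]
        print(nm,m.sum(),x[:3].round(4),np.degrees(x[3:]).round(1),md.round(5));Q.append(x)
    return Q[0]
E
python3 - <<'E'
from look import *
x=look(3,[.647,.28,.0167,-.049,-.527],.628)
E
```

```text
clock: 7.88
tool_pos: [0.6355, 0.2833, 0.3169]
eef_rot: [0.99, -0.025, 0.141, -0.001]
contact_force: [0.2, 0.7, 1.0]
opening: 0.646
finger_force: 0.0
both 3660 [0.6491 0.2799 0.0175] [ -2.8 -31.9  35.3] 0.00065
top 2685 [0.6489 0.2804 0.0173] [ -2.8 -31.8  35.3] 0.00051
side 942 [0.6513 0.2794 0.0191] [ -2.8 -32.7  33.9] 0.00081
```

Leg reads 35.3°, consistent with the 36° stop. Now the tongue.

```bash
cat >> mv.py <<'E'
C1=[.6491,.2799,.0175,-.049,-.55]
E
python3 - <<'E'
from mv import *
g=c2w([.006,0,.137],C1);t,M=tgt(g,C1[3],C1[4]);pre=t-.07*M.as_matrix()[:,2]
print(g,t,pre);rows(pre,M,8);rows(t,M,5,pre,M)
E
```

```text
[0.58268681 0.28315685 0.13743198] [0.58686328 0.28295204 0.13061179] [0.55031909 0.28474414 0.1902885 ]
8 rows v [-0.0154  0.0002  0.0098] w [-0.0003  0.0345 -0.0002]
5 rows v [-0.     0.     0.014] w [0. 0. 0.]
```

```bash
python3 -m inch '0.6 -0.0154 0.0002 0.0098 0 0.0345 0; 0.6 -0.0154 0.0002 0.0098 0 0.0345 0; 0.6 -0.0154 0.0002 0.0098 0 0.0345 0; 0.6 -0.0154 0.0002 0.0098 0 0.0345 0; 0.6 -0.0154 0.0002 0.0098 0 0.0345 0; 0.6 -0.0154 0.0002 0.0098 0 0.0345 0; 0.6 -0.0154 0.0002 0.0098 0 0.0345 0; 0.6 -0.0154 0.0002 0.0098 0 0.0345 0; 0.6 0 0 0 0 0 0'
python3 - <<'E'
from mv import *
g=c2w([.006,0,.137],C1);t,M=tgt(g,C1[3],C1[4]);rows(t,M,5)
for n in("side","top"):
    p,d=snapshot(n)
    c=(slice(60,220),slice(90,270)) if n=="side" else (slice(140,300),slice(20,200))
    x=cv2.resize(p[c],None,fx=2.2,fy=2.9,interpolation=2); X=x if n=="side" else np.hstack([X,x])
cv2.imwrite("pics/ton.png",X[:,:,::-1])
E
```

```text
clock: 8.73
tool_pos: [0.5525, 0.2949, 0.1957]
eef_rot: [0.966, -0.02, 0.257, 0.018]
contact_force: [0.8, 0.8, -0.7]
opening: 0.798
finger_force: 0.0
5 rows v [-0.0006  0.0019  0.0148] w [0.004  0.006  0.0027]
```

View pics/ton.png

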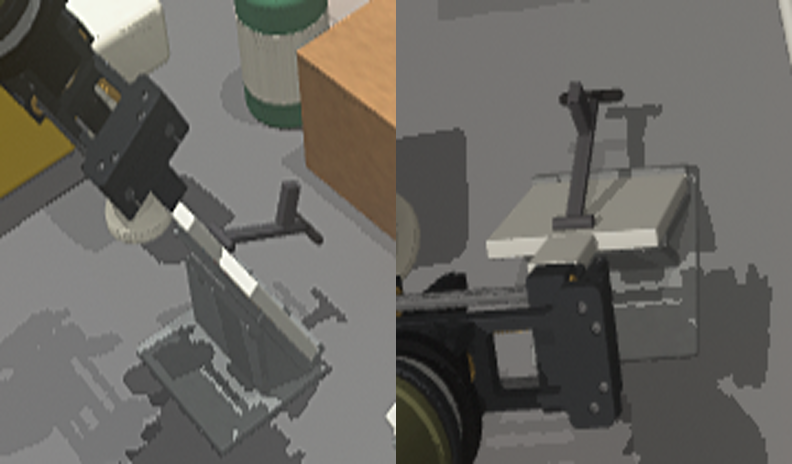

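The gripper sits above the tongue, which is about 10 mm off laterally. The leg stands out with foot and lug visible in the top crop at (590,95). I'll correct the offset while approaching.

```bash
python3 -m inch '0.6 -0.001 0.005 0.004 0.01 0.015 0.007; 0.6 -0.001 0.0045 0.01 0.01 0.015 0.006; 0.6 0 0 0.012 0 0 0; 0.6 0 0 0.012 0 0 0;0.6 0 0 0 0 0 0'
python3 - <<'E'
from mv import *
g=c2w([.006,0,.137],C1);t,M=tgt(g,C1[3],C1[4]);rows(t,M,1);print(get_state()['q'].round(2))
E
```

```text
clock: 9.25
tool_pos: [0.5836, 0.2935, 0.1813]
eef_rot: [0.965, -0.034, 0.26, 0.016]
contact_force: [-0.0, 0.9, -1.2]
opening: 0.799
finger_force: 0.0
1 rows v [-0.022   0.0097  0.0459] w [ 0.0234  0.0239 -0.0152]
[-1.01  0.8   0.51  1.98  0.31  0.04 -2.65]
```

The q6 and q7 limits bind at 30° tilt. I'll grasp at 20° instead, which still pinches across the tongue.

```bash
python3 - <<'E'
from mv import *
g=c2w([.006,0,.137],C1);t,M=tgt(g,C1[3],np.radians(-20));pre=t-.045*M.as_matrix()[:,2];rows(pre,M,4)
E
```

```text
4 rows v [-0.0039  0.0026  0.0006] w [ 0.0055 -0.0443 -0.0044]
```

```bash
python3 -m inch '0.6 -0.0039 0.0026 0.0006 0.0055 -0.0443 -0.0044; 0.6 -0.0039 0.0026 0.0006 0.0055 -0.0443 -0.0044; 0.6 -0.0039 0.0026 0.0006 0.0055 -0.0443 -0.0044; 0.6 -0.0039 0.0026 0.0006 0.0055 -0.0443 -0.0044; 0.6 0 0 0 0 0 0; 0.6 0 0 0 0 0 0'
python3 - <<'E'
from mv import *
g=c2w([.006,0,.137],C1);t,M=tgt(g,C1[3],np.radians(-20));pre=t-.045*M.as_matrix()[:,2];rows(pre,M,1);rows(t,M,4);print(get_state()['q'].round(2))
E
```

```text
clock: 9.75
tool_pos: [0.5691, 0.2834, 0.1736]
eef_rot: [0.984, -0.024, 0.174, 0.004]
contact_force: [-0.5, -0.1, -0.6]
opening: 0.799
finger_force: 0.0
1 rows v [ 0.0003 -0.0004  0.0016] w [-0.0006 -0.0007 -0.0008]
4 rows v [ 0.0001 -0.0001  0.0117] w [-0.0001 -0.0002 -0.0002]
[-0.77  0.74  0.21  1.91  0.32  0.24 -2.55]
```

Accurate again. Now down and pinch.

```bash
python3 -m inch '0.6 0 0 0.0117 0 0 0; 0.6 0 0 0.0117 0 0 0; 0.6 0 0 0.0117 0 0 0; 0.6 0 0 0.0117 0 0 0; 0.6 0 0 0 0 0 0; -1 0 0 0 0 0 0; -1 0 0 0 0 0 0; -1 0 0 0 0 0 0; -1 0 0 0 0 0 0; -1 0 0 0 0 0 0; -1 0 0 0 0 0 0; -1 0 0 0 0 0 0' 55
python3 - <<'E'
from mv import *
s=get_state();M=R.from_quat(s["eef_rot"]);g=s["tool_pos"]-.008*M.as_matrix()[:,2]
print((R.from_euler('z',C1[3])*R.from_euler('y',C1[4])).inv().apply(g-C1[:3]),s["q"].round(2))
E
```

```text
clock: 10.75
tool_pos: [0.5844, 0.2829, 0.13]
eef_rot: [0.985, -0.023, 0.174, 0.005]
contact_force: [-0.9, -1.5, 3.3]
opening: 0.402
finger_force: 55.0
[ 0.00515383 -0.00015864  0.13765157] [-0.76  0.82  0.22  1.9   0.32  0.17 -2.55]
```

```bash
python3 -m inch '-1 0.0024 0 -0.0066 0 0 0; -1 0.0024 0 -0.0066 0 0 0; -1 0.0024 0 -0.0066 0 0 0; -1 0.0034 0 -0.0094 0 0 0; -1 0.0051 0 -0.0141 0 0 0; -1 0.0065 0 -0.0179 0 0 0; -1 0.0065 0 -0.0179 0 0 0; -1 0.0065 0 -0.0179 0 0 0; -1 0.0065 0 -0.0179 0 0 0; -1 0.0065 0 -0.0179 0 0 0; -1 0.0065 0 -0.0179 0 0 0; -1 0.0065 0 -0.0179 0 0 0; -1 0.0065 0 -0.0179 0 0 0; -1 0.0034 0 -0.0094 0 0 0; -1 0 0 0 0 0 0; -1 0 0 0 0 0 0' 58
python3 - <<'E'
from mv import *
from look import look
s=get_state();M=R.from_quat(s["eef_rot"]);g=s["tool_pos"]-.008*M.as_matrix()[:,2]
print(s['q'].round(2))
Rc=R.from_euler('z',C1[3])*R.from_euler('y',C1[4])
o=g-Rc.apply([.0052,0,.1377])
look(4,[*o,C1[3],C1[4]],.628,keep=lambda L,t:L[:,2]<.112,w=.3)
im=np.vstack([np.load(f"{n}4.npz")["p"][:300,:420] for n in("side",)]);cv2.imwrite("pics/lift.png",im[:,:,::-1])
E
```

```text
clock: 12.08
tool_pos: [0.5837, 0.2833, 0.3385]
eef_rot: [0.985, -0.023, 0.174, 0.004]
contact_force: [-0.1, -0.1, -5.9]
opening: 0.399
finger_force: 58.0
[-0.69  0.51  0.1   1.69  0.26  0.67 -2.41]
both 2778 [0.6462 0.2803 0.2244] [ -2.8 -30.9  35.8] 0.00047
top 1320 [0.6466 0.2809 0.2244] [ -2.8 -31.1  35.8] 0.00036
side 1458 [0.6459 0.2797 0.2243] [ -2.9 -30.7  35.6] 0.00041
```

View pics/lift.png

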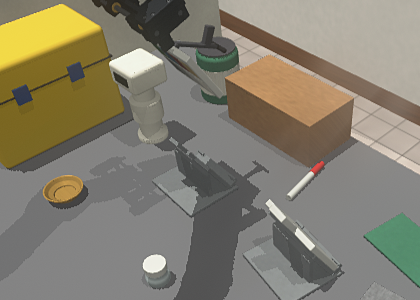

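```bash
cat >> mv.py <<'E'
# chart in tool frame, from the fit after lifting
_pt=np.array([.5837,.2833,.3385]);_Mt=R.from_quat([.985,-.023,.174,.004])
_oc=np.array([.6462,.2803,.2244]);_Rc=R.from_euler('z',np.radians(-2.8))*R.from_euler('y',np.radians(-30.9))
oT=_Mt.inv().apply(_oc-_pt);RT=_Mt.inv()*_Rc
def place(mat,yaw,up,tilt=np.radians(18)):
    Rc=R.from_euler('z',yaw)*R.from_euler('y',tilt)
    o=np.array([*mat,.0067+up])-R.from_euler('z',yaw).apply([.043,0,0])
    M=Rc*RT.inv(); return o-M.apply(oT),M
E
python3 - <<'E'
from mv import *
c=camera_model("top");K,V=c["intrinsics"],c["view"]
d=V[:3,:3].T@np.linalg.solve(K,[394.5,212,1]);o=-V[:3,:3].T@V[:3,3];print("mat c",o+d*(.003-o[2])/d[2])
mat=[.588,-.238]
for up in(.2,.16):
    t,M=place(mat,.12,up);print(t,M.as_quat());t,M=rows(t,M,30)
s=get_state();p=s["tool_pos"];Q=R.from_quat(s["eef_rot"])
E
```

```text
mat c [ 0.58627269 -0.23878195  0.003     ]
[ 0.58984184 -0.23783502  0.32885843] [ 0.96664794  0.0589416  -0.24882512  0.0142729 ]
30 rows v [-0.0004  0.0174  0.0005] w [-0.0003 -0.0283 -0.0058]
[ 0.58984184 -0.23783502  0.28885843] [ 0.96664794  0.0589416  -0.24882512  0.0142729 ]
30 rows v [-0.0003  0.0173  0.0019] w [-0.0003 -0.0283 -0.0058]
```

```bash
python3 -m inch '-1 -0.0004 0.0174 0.0005 0 -0.0283 -0.0058; -1 -0.0004 0.0174 0.0005 0 -0.0283 -0.0058; -1 -0.0004 0.0174 0.0005 0 -0.0283 -0.0058; -1 -0.0004 0.0174 0.0005 0 -0.0283 -0.0058; -1 -0.0004 0.0174 0.0005 0 -0.0283 -0.0058; -1 -0.0004 0.0174 0.0005 0 -0.0283 -0.0058; -1 -0.0004 0.0174 0.0005 0 -0.0283 -0.0058; -1 -0.0004 0.0174 0.0005 0 -0.0283 -0.0058; -1 -0.0004 0.0174 0.0005 0 -0.0283 -0.0058; -1 -0.0004 0.0174 0.0005 0 -0.0283 -0.0058; -1 -0.0004 0.0174 0.0005 0 -0.0283 -0.0058; -1 -0.0004 0.0174 0.0005 0 -0.0283 -0.0058; -1 -0.0004 0.0174 0.0005 0 -0.0283 -0.0058; -1 -0.0004 0.0174 0.0005 0 -0.0283 -0.0058; -1 -0.0004 0.0174 0.0005 0 -0.0283 -0.0058' 58
python3 -m inch '-1 -0.0004 0.0174 0.0005 0 -0.0283 -0.0058; -1 -0.0004 0.0174 0.0005 0 -0.0283 -0.0058; -1 -0.0004 0.0174 0.0005 0 -0.0283 -0.0058; -1 -0.0004 0.0174 0.0005 0 -0.0283 -0.0058; -1 -0.0004 0.0174 0.0005 0 -0.0283 -0.0058; -1 -0.0004 0.0174 0.0005 0 -0.0283 -0.0058; -1 -0.0004 0.0174 0.0005 0 -0.0283 -0.0058; -1 -0.0004 0.0174 0.0005 0 -0.0283 -0.0058; -1 -0.0004 0.0174 0.0005 0 -0.0283 -0.0058; -1 -0.0004 0.0174 0.0005 0 -0.0283 -0.0058; -1 -0.0004 0.0174 0.0005 0 -0.0283 -0.0058; -1 -0.0004 0.0174 0.0005 0 -0.0283 -0.0058; -1 -0.0004 0.0174 0.0005 0 -0.0283 -0.0058; -1 -0.0004 0.0174 0.0005 0 -0.0283 -0.0058; -1 -0.0004 0.0174 0.0005 0 -0.0283 -0.0058; -1 0 0 0 0 0 0' 58
python3 - <<'E'
from mv import *
print(get_state()['q'].round(2))
t,M=place([.587,-.238],.12,.2);rows(t,M,1)
t,M=place([.587,-.238],.12,.03);rows(t,M,12)
E
```

```text
clock: 13.43
tool_pos: [0.5772, 0.0214, 0.3309]
eef_rot: [0.999, 0.019, -0.039, 0.007]
contact_force: [0.5, -0.4, -5.3]
opening: 0.399
finger_force: 58.0
clock: 14.77
tool_pos: [0.59, -0.2427, 0.3244]
eef_rot: [0.967, 0.058, -0.249, 0.011]
contact_force: [-0.7, -1.6, -5.5]
opening: 0.398
finger_force: 58.0
[ 0.25  0.9  -0.02  0.95  0.18  1.77 -1.23]
1 rows v [-0.0026 -0.005  -0.0036] w [-0.0075  0.0004 -0.0001]
12 rows v [ 0.0066 -0.0003  0.0121] w [-0.0006  0.     -0.    ]
```

Pose reachable. Descending to 30 mm above the mat, then I'll measure the chart.

```bash
python3 -m inch '-1 0.0066 -0.0003 0.0121 -0.0006 0 0; -1 0.0066 -0.0003 0.0121 -0.0006 0 0; -1 0.0066 -0.0003 0.0121 -0.0006 0 0; -1 0.0066 -0.0003 0.0121 -0.0006 0 0; -1 0.0066 -0.0003 0.0121 -0.0006 0 0; -1 0.0066 -0.0003 0.0121 -0.0006 0 0; -1 0.0066 -0.0003 0.0121 -0.0006 0 0; -1 0.0066 -0.0003 0.0121 -0.0006 0 0; -1 0.0066 -0.0003 0.0121 -0.0006 0 0; -1 0.0066 -0.0003 0.0121 -0.0006 0 0; -1 0.0066 -0.0003 0.0121 -0.0006 0 0; -1 0.0066 -0.0003 0.0121 -0.0006 0 0; -1 0 0 0 0 0 0; -1 0 0 0 0 0 0' 58
python3 - <<'E'
from mv import *
from look import look
s=get_state();M=R.from_quat(s["eef_rot"]);Rc=M*RT;o=s["tool_pos"]+M.apply(oT)
e=Rc.as_euler('ZYX');print("pred",o.round(4),np.degrees(e).round(2),s["q"].round(2))
look(5,[*o,e[0],e[1]],.628,keep=lambda L,t:L[:,2]<.112,w=.3)
im=np.load("side5.npz")["p"];cv2.imwrite("pics/hover.png",im[:,:,::-1])
E
```

```text
clock: 15.93
tool_pos: [0.5887, -0.2327, 0.161]
eef_rot: [0.967, 0.061, -0.249, 0.012]
contact_force: [-0.9, 0.4, -5.1]
opening: 0.406
finger_force: 58.0
pred [ 0.5442 -0.2376  0.0388] [ 7.19 17.95  0.32] [ 0.24  1.04 -0.04  1.14  0.19  1.45 -1.3 ]
both 6453 [ 0.5473 -0.2373  0.04  ] [ 7.  17.1 35.2] 0.00066
top 882 [ 0.5471 -0.2372  0.0386] [ 7.3 17.3 35.7] 0.00047
side 5612 [ 0.5476 -0.2378  0.0405] [ 7. 17. 36.] 0.00067
```

View pics/hover.png

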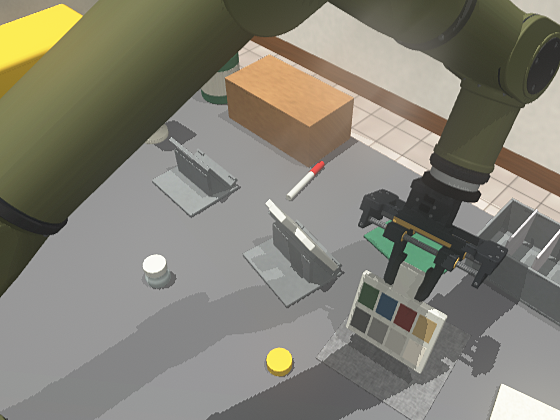

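The chart hangs level above the mat, facing the robot. Lower it, then feel for contact.

```bash
python3 -m inch '-1 0.0023 0 0.0062 0 -0.004 0; -1 0.0023 0 0.0062 0 -0.004 0; -1 0.0027 0 0.0059 0 0 0; -1 0.0031 0 0.0057 0 0 0; -1 0 0 0 0 0 0; -1 0 0 0 0 0 0' 58
python3 -m inch '-1 0.0010 0 0.0018 0 0 0; -1 0 0 0 0 0 0; -1 0 0 0 0 0 0'
python3 -m inch '-1 0.0010 0 0.0018 0 0 0; -1 0 0 0 0 0 0; -1 0 0 0 0 0 0'
python3 -c "
from mv import *
s=get_state();M=R.from_quat(s['eef_rot']);print((s['tool_pos']+M.apply(oT)).round(4),s['moment'])"
```

```text
clock: 16.53
tool_pos: [0.5862, -0.233, 0.1353]
eef_rot: [0.966, 0.061, -0.252, 0.012]
contact_force: [-0.3, 0.0, -4.8]
opening: 0.401
finger_force: 58.0
clock: 16.78
tool_pos: [0.5868, -0.2331, 0.1341]
eef_rot: [0.966, 0.061, -0.251, 0.013]
contact_force: [0.9, 0.1, -5.3]
opening: 0.398
finger_force: 58.0
clock: 17.03
tool_pos: [0.5866, -0.2331, 0.1318]
eef_rot: [0.966, 0.061, -0.252, 0.013]
contact_force: [-0.1, 0.2, -4.6]
opening: 0.4
finger_force: 58.0
[ 0.5414 -0.2381  0.0099] [ 0.12738205 -1.06000448 -0.03354567]
```

```bash
python3 -m inch '-1 0.0007 0 0.0013 0 0 0; -1 0 0 0 0 0 0; -1 0 0 0 0 0 0'
python3 -m inch '-1 0.0005 0 0.0009 0 0 0; -1 0 0 0 0 0 0; -1 0 0 0 0 0 0'
python3 -m inch '-1 0.0005 0 0.0009 0 0 0; -1 0 0 0 0 0 0; -1 0 0 0 0 0 0'
```

```text
clock: 17.28
tool_pos: [0.5865, -0.233, 0.1302]
eef_rot: [0.966, 0.061, -0.252, 0.013]
contact_force: [0.3, 0.4, -4.9]
opening: 0.398
finger_force: 58.0
clock: 17.53
tool_pos: [0.5866, -0.2331, 0.1293]
eef_rot: [0.966, 0.061, -0.252, 0.013]
contact_force: [-0.3, -0.6, -5.6]
opening: 0.403
finger_force: 58.0
clock: 17.78
tool_pos: [0.5868, -0.233, 0.1287]
eef_rot: [0.966, 0.061, -0.251, 0.013]
contact_force: [0.4, 0.6, -1.3]
opening: 0.397
finger_force: 58.0
```

```bash
python3 -m inch '-1 0.0003 0 0.0006 0 0 0; -1 0 0 0 0 0 0; -1 0 0 0 0 0 0'
python3 - <<'E'
from mv import *
from look import look
s=get_state();M=R.from_quat(s["eef_rot"]);Rc=M*RT;o=s["tool_pos"]+M.apply(oT)
e=Rc.as_euler('ZYX');print("pred",o.round(4),np.degrees(e).round(2),s['moment'])
look(6,[*o,e[0],e[1]],.628,keep=lambda L,t:L[:,2]<.112,w=.3)
E
```

```text
clock: 18.03
tool_pos: [0.5871, -0.233, 0.1285]
eef_rot: [0.966, 0.061, -0.251, 0.013]
contact_force: [1.4, 0.7, 3.3]
opening: 0.398
finger_force: 58.0
pred [ 0.542  -0.238   0.0066] [ 7.17 18.24  0.25] [ 0.17990981 -0.37288228 -0.14532867]
both 6246 [ 0.5423 -0.2374  0.0035] [ 6.9 18.  37.6] 0.00078
top 978 [ 0.5396 -0.2179  0.0027] [ 6.6 18.2 37.6] 0.00099
side 5411 [ 0.5424 -0.2387  0.0037] [ 7. 18. 36.] 0.00077
```

```bash
python3 -m inch '-1 0 0 0 0 0 0; -1 0 0 0 0 0 0; -1 0 0 0 0 0 0' 5
python3 -m inch '-0.1 0 0 0 0 0 0; -0.05 0 0 0 0 0 0; 0.1 0 0 0 0 0 0; 0.3 0 0 0 0 0 0; 0.5 0 0 0 0 0 0; 0.5 0 0 0 0 0 0; 0.5 0 0 0 0 0 0' 5
python3 -m inch '0.5 0 0 -0.005 0 0 0; 0.5 0 0 -0.01 0 0 0; 0.5 0 0 -0.02 0 0 0; 0.5 0 0 -0.03 0 0 0; 0.5 0 0 -0.03 0 0 0; 0.5 0 0 -0.03 0 0 0; 0.5 0 0 -0.02 0 0 0; 0.5 0 0 0 0 0 0; 0.5 0 0 0 0 0 0'
python3 - <<'E'
from mv import *
from look import look
x=look(7,[.5423,-.2375,.0065,.122,np.radians(18)],.628,keep=lambda L,t:L[:,2]>.01,w=.3)
A=np.load("side7.npz")["p"][200:420,280:540];B=np.load("top7.npz")["p"][90:310,300:500]
h=lambda i:cv2.resize(i,(390,550),interpolation=2)
cv2.imwrite("pics/end.png",np.hstack([h(A),h(B)])[:,:,::-1])
E
```

```text
clock: 18.38
tool_pos: [0.5871, -0.233, 0.1284]
eef_rot: [0.966, 0.061, -0.251, 0.013]
contact_force: [2.4, 1.1, 5.9]
opening: 0.407
finger_force: 5.0
clock: 18.97
tool_pos: [0.5865, -0.2331, 0.1275]
eef_rot: [0.966, 0.061, -0.252, 0.013]
contact_force: [-0.8, 0.4, 1.1]
opening: 0.75
finger_force: 0.0
clock: 19.72
tool_pos: [0.6574, -0.2249, 0.2546]
eef_rot: [0.966, 0.061, -0.25, 0.013]
contact_force: [0.0, 0.3, -1.1]
opening: 0.75
finger_force: 0.0
both 5735 [ 0.5439 -0.2379  0.0077] [ 7. 18. 36.] 0.00067
top 0 [ 0.5423 -0.2375  0.0065] [ 7. 18. 36.] nan
side 5735 [ 0.5439 -0.2379  0.0077] [ 7. 18. 36.] 0.00067
  return _methods._mean(a, axis=axis, dtype=dtype,
  ret = ret.dtype.type(ret / rcount)
```

View pics/end.png

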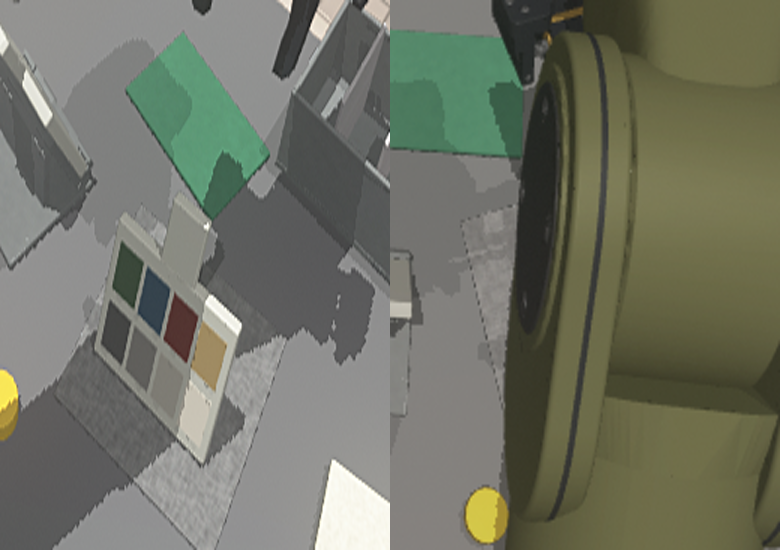

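The side view shows the chart standing by itself on the mat at (175,340) in the crop, leaning 18°, with the gripper clear. Handing in.

```bash
python3 -c "
from plant import r
print(r.finish_job())"
```

```text
the job is handed in; nothing more can be done
None
```

The chart's leg is unfolded to its stop and the chart stands by itself near the middle of the mat at its 18° lean; I handed the job in at about 20 s on the clock.

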